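# Clip the diffuser panels into their racks

## Robot

A 6-joint arm with a two-finger parallel gripper is mounted at the origin on a cart in front of the work surface, level with it; the furniture and walls round the work are solid. World frame = base frame: x ahead of the robot, y to its left, z up, the work surface at z = 0. Lengths are in m, angles in rad, forces in N, time in s.
With the tool pointing down it reaches from about 0.2 to 0.875 m from the base axis. Payload 3.4 kg.
Tool frame: the origin (TCP) lies between the finger pads; the fingertips stand 25 mm ahead of it and the grasp point (between the pads) lies 6 mm ahead of it (r.nose_length is the z of the fingertips in the tool frame, in m); z points along the fingers, x is the direction in which the jaws open and shut, and the axes are right-handed (so a half turn about z gives the same grasp; the last joint's range is limited). The gripper opens to 94 mm and grips with 3 to 60 N. Pads are 16 mm wide; open, the fingers measure 119 mm over their backs; the gripper's body (75 mm by 177 mm) begins 78 mm behind the grasp point.
Start: joints at [-1.417, 0.276, 1.505, -0, 1.361, -0.121], TCP at [0.156, -0.553, 0.23] pointing down, gripper open.
Joint ranges: [-2.89, 2.89], [-0.75, 2.08], [0.22, 2.7], [-1.18, 4.32], [0.11, 2.71], [-2.7, 2.7]. Speed limits (rad/s): [2.57, 2.57, 3.14, 3.14, 3.14, 3.14].

## Interface

Orientations are given as a unit quaternion [w, x, y, z].
In Python, from plant import r, gripper_to, inverse_kinematics, vision, models, telemetry gives the robot as it stands. Calls block until the motion is done:
- r.move_to(position, orientation): joint-space move of the TCP to a pose.
- r.move_l(position, rot=None, vel=0.15, guard=None): straight line of the TCP; rot=None keeps the orientation; vel is the mean speed in m/s. With guard (N) it stops when the force on the tool has changed by that much, and returns True; else False.
- r.movej(angles): joint-space move.
- gripper_to(opening, f_grip=None): finger opening in m; f_grip is the grip in N (None keeps the last); returns when the fingers have stopped.
- r.hold(seconds).
- inverse_kinematics(position, orientation): joint angles nearest the present ones, or None.
- vision.snapshot(name): name is "side" or "top" or "wrist"; returns the picture (400x640x3 uint8, red, green, blue); there is no depth.
- vision.get_calibration(name): a dict with "fx", "fy", "cx", "cy" (pixels), "position" and "orientation" of the camera in the world. Camera axes: x right, y down, z forward; pixel columns grow to the right and rows downward; lengths in m; the calibration is good to about 2 mm. A picture is of the moment at which its call begins: read the wrist's pose just before it. get_calibration takes no time and is no camera call; for the wrist camera it gives the pose at the moment of the call.
A pose or a line that the arm cannot do raises r.PlanningError and nothing moves.
- r.sign_off(): hands the job in, once; it reports no verdict.
Trained networks look in the newest picture that a camera, given by its name, has taken for a name from the list of things; names that differ only in an ending like _2 or _b are one class to them, and where a whole thing is asked for, a point or a joint stands for the part that bears it (a point fixed in the world has none). Each returns a list of dicts, best first, with "score" (0 to 1); they miss things now and then, are a little off and sometimes report something else, mostly with a low value. They report only what shows in the picture. A call takes as long as a camera call. They do not tell look-alikes from the thing itself.
- models.boxes_of(thing, camera): "at" ([x, y, z] in m, in world coordinates, good to about 4 mm: the middle of the surface that is visible of it).
- models.regions_of(thing, camera): "pixels" (400x640 bool, what is visible of it).
- models.mark_of(thing, camera): "at" ([x, y, z] in m, in world coordinates, good to about 4 mm: a listed point, or the origin of a listed thing).
Readings, each from a call of its own:
- telemetry.current_t(): time.
- telemetry.current_joints(): joint angles.
- telemetry.current_dq(): joint speeds.
- telemetry.current_joint_efforts(): joint torques, N m.
- telemetry.current_ee_pos(): TCP position.
- telemetry.current_tool_rot(): TCP orientation.
- telemetry.current_wrist_force(): force on the tool from outside, world axes, zero at the start.
- telemetry.current_torque(): the same for the moment, N m.
- telemetry.current_opening(): finger opening in m.
Only numpy, scipy, OpenCV 4.12 (cv2) and the standard library are available. Lean on these libraries where they do the work, as an engineer would, in place of code of your own. Each camera call takes 0.05 s, during which the arm holds its last target.

## Task

Two framed opal diffuser panels of the inspection light, one wide and one narrow, stand in the wooden loading stand. Clip each one into the spring-clip rack of its own width: push it straight down past the springs until it has snapped fully home on the bottom of the rack, then let go of it. Keep the panels upright all the way and leave the roll, the dropper bottle and the small lens block on the bench where they are.

Things in the scene. Friction and masses are not known exactly. Their poses are not given: they have to be found in the camera images.
- wide_panel_center (a point): centre of the wide panel, 120 mm wide (its y), 110 tall (z), 10 thick (x), 90 g: aluminium frame, plain top bar 26 mm high to grip, white pane; 55 mm from underside and top edge. Foot: rounded bead 12 mm thick, 7 high, then a 5 mm waist. Front and back alike. Starts upright, x axis within 0.3 rad of world x, in either slot of the stand, underside 12 mm above the bench
- narrow_panel_center (a point): centre of the narrow panel, 80 mm wide (its y), 110 tall (z), 10 thick (x), 90 g: aluminium frame, plain top bar 26 mm high to grip, white pane; 55 mm from underside and top edge. Foot: rounded bead 12 mm thick, 7 high, then a 5 mm waist. Front and back alike. Starts upright, x axis within 0.3 rad of world x, in either slot of the stand, underside 12 mm above the bench
- wide_rack_seat (a point): middle of the pad on which the wide panel's underside rests when home, 37 mm above the bench; panel centre then 55 mm above this point. z up, x = panel thickness, y = panel width. The spring lips catch the panel 10 mm too high; pushing down with some 9 to 14 N drives its foot past them and they close over the bead
- wide_rack: clip rack for the wide panel, fixed: grey base 150 mm (y) x 76 mm (x), two steel leaf springs in the middle, black end guides 124 mm apart inside (y) with 13 mm channels (x) for the panel's side edges; channels flare to about 26 mm (x) and 4 mm wider per end (y) at their tops, 105 mm above the bench. Origin: centre of its underside
- narrow_rack_seat (a point): middle of the pad on which the narrow panel's underside rests when home, 37 mm above the bench; panel centre then 55 mm above this point. z up, x = panel thickness, y = panel width. The spring lips catch the panel 10 mm too high; pushing down with some 9 to 14 N drives its foot past them and they close over the bead
- narrow_rack: clip rack for the narrow panel, fixed: grey base 110 mm (y) x 76 mm (x), two steel leaf springs in the middle, black end guides 84 mm apart inside (y) with 13 mm channels (x) for the panel's side edges; channels flare to about 26 mm (x) and 4 mm wider per end (y) at their tops, 105 mm above the bench. Origin: centre of its underside
- loading_stand: wooden loading stand, fixed: plate 150 x 150 x 12 mm with two slots along its y axis, 40 mm either side of the middle along x; slots 14 mm wide, open at the ends, floor 12 mm above the bench, ridges up to 42 mm above the bench. Origin: centre of its underside. A lens press 262 mm tall stands behind its right end (fixed, from x 0.53, y 0.1 to 0.24): go round in front of it or high over it
- pad_roll: roll of red adhesive pads, 62 mm across and 46 mm high, standing between stand and racks; to be left alone. Origin: centre of its underside
- glue_bottle: small brown dropper bottle, 33 mm across and 102 mm high, standing between stand and racks; to be left alone. Origin: centre of its underside
- lens_block: small blue lens block (chuck adapter), 24 mm across and 19 mm high; to be left alone. Origin: centre of its underside
Things that resemble listed ones, but are neither listed nor needed, are in the scene too. Leave any green look-alike of the part that bears narrow_panel_center alone.

How it is judged:
By the outcome, as a careful person would: the job done as asked, in the order asked, and still so for the second after the job is handed in, with the robot touching nothing.
It also fails if it takes over 64 s, if anything falls off the work surface, if the arm or the gripper's body presses on something with over 40 N, if the wrist force passes 120 N, or if a joint passes its speed limit or range.

## Working session

There is one attempt and no reset: what is moved stays moved. The work goes in short steps, each a Python script; the robot and the scene stay as the last script left them, time stands still between calls to the robot, and variables do not carry over. Pictures are saved under pics/ and viewed, and the job is handed in when it is done.

```bash
ls; mkdir -p pics; python3 - <<'E'
from plant import r, gripper_to, inverse_kinematics, vision, models, telemetry
import cv2
print(telemetry.current_t())
for c in ("side","top","wrist"):
    im=vision.snapshot(c); cv2.imwrite(f"pics/{c}0.png",im[:,:,::-1])
    k=vision.get_calibration(c); print(c,{a:(v if not hasattr(v,'tolist') else [round(x,4) for x in v.tolist()]) for a,v in k.items()})
    if c=="wrist": continue
    for n in ["wide_panel_center","narrow_panel_center","wide_rack_seat","narrow_rack_seat","wide_rack","narrow_rack","loading_stand","pad_roll","glue_bottle","lens_block"]:
        print(n,[([round(float(x),3) for x in d["at"]],round(float(d["score"]),2)) for d in models.mark_of(n,c)[:4]])
print(telemetry.current_t(), telemetry.current_wrist_force())
E
```

```text
pics
0.0
side {'fx': 484.3398995399887, 'fy': 484.3398995399887, 'cx': 327.63100856947256, 'cy': 197.1397113616332, 'position': [0.4271, 1.0714, 0.732], 'orientation': [0.0042, -0.0225, 0.875, -0.4836]}
wide_panel_center [([0.475, 0.325, 0.064], 0.86)]
narrow_panel_center [([0.396, 0.317, 0.069], 0.91), ([0.395, -0.039, 0.054], 0.59)]
wide_rack_seat [([0.508, -0.271, 0.035], 0.75)]
narrow_rack_seat [([0.506, -0.067, 0.034], 0.78)]
wide_rack [([0.505, -0.277, 0.003], 0.56), ([0.508, -0.271, 0.036], 0.53)]
narrow_rack [([0.505, -0.065, -0.002], 0.74)]
loading_stand [([0.433, 0.31, -0.003], 0.68)]
pad_roll [([0.479, 0.091, -0.001], 0.77)]
glue_bottle [([0.393, 0.099, 0.005], 0.57)]
lens_block [([0.559, 0.079, 0.001], 0.6), ([0.477, 0.325, 0.063], 0.26)]
top {'fx': 481.7972356757924, 'fy': 481.7972356757924, 'cx': 320.5514406438908, 'cy': 198.49203090847402, 'position': [0.3535, 0.0109, 1.3101], 'orientation': [0.0438, -0.7061, 0.7061, -0.03]}
wide_panel_center [([0.477, 0.321, 0.068], 0.86)]
narrow_panel_center [([0.396, -0.035, 0.059], 0.62), ([0.399, 0.314, 0.066], 0.59)]
wide_rack_seat [([0.512, -0.274, 0.04], 0.77)]
narrow_rack_seat [([0.509, -0.065, 0.038], 0.89)]
wide_rack [([0.505, -0.272, -0.001], 0.92)]
narrow_rack [([0.504, -0.067, 0.003], 0.62), ([0.56, 0.075, 0.004], 0.46)]
loading_stand [([0.436, 0.313, 0.004], 0.93)]
pad_roll [([0.485, 0.091, 0.001], 0.86), ([0.437, 0.312, 0.005], 0.47)]
glue_bottle [([0.391, 0.097, 0.002], 0.42)]
lens_block [([0.561, 0.075, 0.001], 0.56)]
wrist {'fx': 336.4415547131836, 'fy': 336.4415547131836, 'cx': 317.45324056356884, 'cy': 197.54481490291985, 'position': [0.2207, -0.5357, 0.3842], 'orientation': [0.0938, 0.7915, -0.5997, -0.0709]}
1.15 [ 0.23593158  0.1645604  -0.1412959 ]
```

View pics/side0.png

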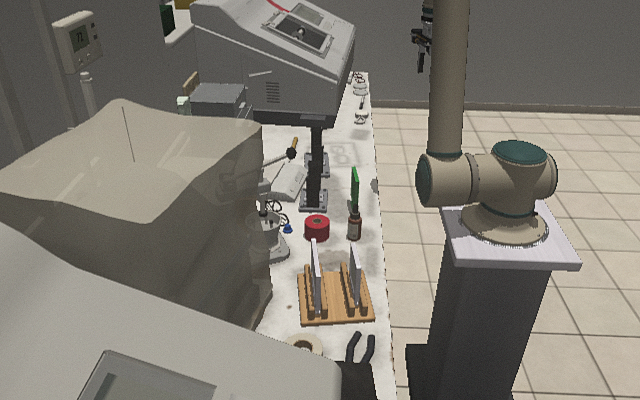

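View pics/top0.png

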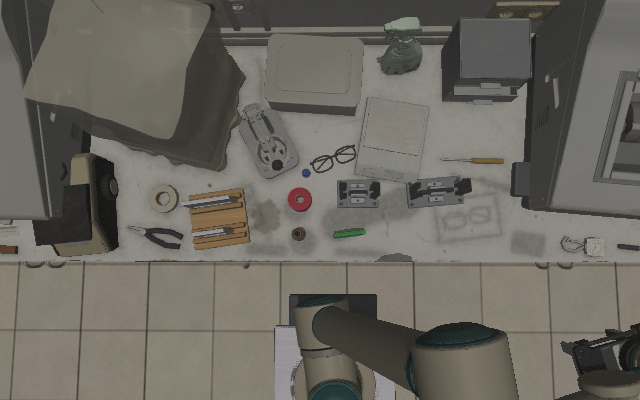

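View pics/wrist0.png

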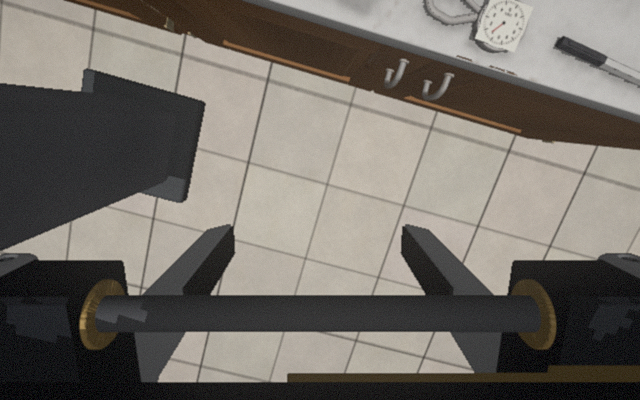

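```bash
python3 - <<'E'
import cv2,numpy as np
im=cv2.imread("pics/top0.png")
a=cv2.resize(im[175:255,180:260],None,fx=5,fy=5,interpolation=cv2.INTER_CUBIC)
b=cv2.resize(im[165:245,325:485],None,fx=5,fy=5,interpolation=cv2.INTER_CUBIC)
cv2.imwrite("pics/za.png",a);cv2.imwrite("pics/zb.png",b)
E
cat > h.py <<'E'
from plant import r, gripper_to, inverse_kinematics, vision, models, telemetry
import numpy as np, cv2
from scipy.spatial.transform import Rotation as Ro
def q(yaw,flip=False):
    R=Ro.from_euler('z',yaw+(np.pi if flip else 0))*Ro.from_euler('x',np.pi)
    x,y,z,w=R.as_quat(); return [w,x,y,z]
def proj(k,P):
    w,x,y,z=k["orientation"]; R=Ro.from_quat([x,y,z,w]).as_matrix()
    c=(np.atleast_2d(P)-k["position"])@R
    return np.c_[k["fx"]*c[:,0]/c[:,2]+k["cx"],k["fy"]*c[:,1]/c[:,2]+k["cy"]]
def unproj(k,uv,zp):
    w,x,y,z=k["orientation"]; R=Ro.from_quat([x,y,z,w]).as_matrix()
    d=R@np.array([(uv[0]-k["cx"])/k["fx"],(uv[1]-k["cy"])/k["fy"],1.])
    p=np.array(k["position"]); return p+d*(zp-p[2])/d[2]
E
python3 - <<'E'
from h import *
print(telemetry.current_ee_pos(),telemetry.current_tool_rot(), q(0),q(0,True))
for f in (False,True):
  for p in ([.43,.32,.3],[.40,.15,.3],[.508,-.27,.17],[.507,-.067,.17],[.36,0.1,.3]):
    j=inverse_kinematics(p,q(0,f)); print(f,p,None if j is None else np.round(j,2))
w,x,y,z=telemetry.current_tool_rot();R=Ro.from_quat([x,y,z,w]).as_matrix()
k=vision.get_calibration("wrist")
print(R.T@(np.array(k["position"])-telemetry.current_ee_pos()))
w,x,y,z=k["orientation"];print(R.T@Ro.from_quat([x,y,z,w]).as_matrix())
E
```

```text
[ 0.15602952 -0.55345538  0.23049042] [ 3.79296780e-05  7.97312062e-01 -6.03567291e-01  1.89414777e-05] [np.float64(6.123233995736766e-17), np.float64(1.0), np.float64(0.0), np.float64(0.0)] [np.float64(3.749399456654644e-33), np.float64(6.123233995736766e-17), np.float64(1.0), np.float64(6.123233995736766e-17)]
False [0.43, 0.32, 0.3] [ 0.51  0.18  1.46 -0.    1.5   0.51]
False [0.4, 0.15, 0.3] [ 0.2   0.01  1.66 -0.    1.47  0.2 ]
False [0.508, -0.27, 0.17] [-0.61  0.32  1.6  -0.    1.22 -0.61]
False [0.507, -0.067, 0.17] [-0.27  0.22  1.74 -0.    1.18 -0.27]
False [0.36, 0.1, 0.3] [ 0.08 -0.07  1.74 -0.    1.48  0.08]
True [0.43, 0.32, 0.3] [ 0.51  0.18  1.46  0.    1.5  -2.63]
True [0.4, 0.15, 0.3] None
True [0.508, -0.27, 0.17] [-0.61  0.32  1.6   0.    1.22  2.53]
True [0.507, -0.067, 0.17] None
True [0.36, 0.1, 0.3] None
[ 0.00046789 -0.06703285 -0.15370124]
[[ 9.99999587e-01 -9.08636608e-04  2.38042314e-05]
 [ 8.77970336e-04  9.72365966e-01  2.33460182e-01]
 [-2.35276892e-04 -2.33460065e-01  9.72366362e-01]]
```

View pics/za.png

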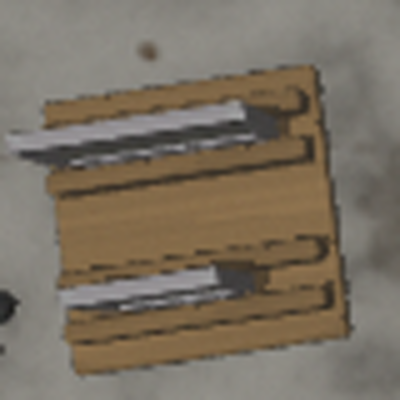

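View pics/zb.png

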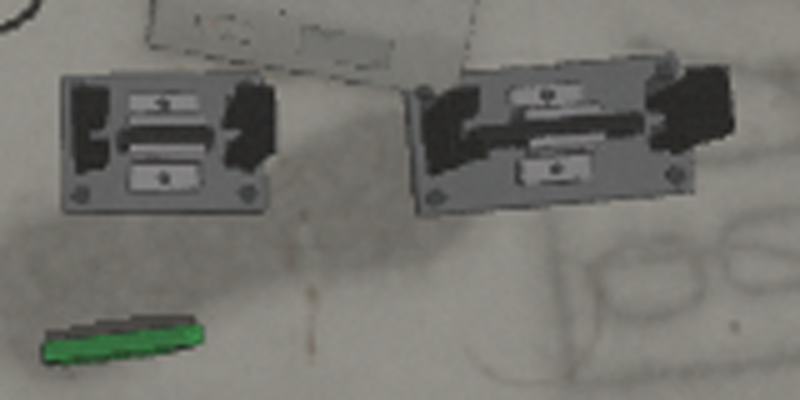

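```bash
python3 - <<'E'
from h import *
k=vision.get_calibration("top")
for uv in [(525,198),(640,215),(512,195),(220,168),(150,160),(118,252)]:
    print(uv,[np.round(unproj(k,uv,z)[:2],3).tolist() for z in (0,.15,.3,.45)])
r.move_to([.28,-.25,.38],q(0.0))
r.move_to([.436,.33,.36],q(0.1))
c=vision.snapshot("wrist");k=vision.get_calibration("wrist")
cv2.imwrite("pics/w1.png",c[:,:,::-1]);import pickle;pickle.dump(k,open("k1.pkl","wb"))
for n in ["wide_panel_center","narrow_panel_center","loading_stand"]:
    print(n,[(np.round(d["at"],3).tolist(),round(float(d["score"]),2)) for d in models.mark_of(n,"wrist")[:3]])
print(telemetry.current_t(),telemetry.current_wrist_force())
E
```

```text
(525, 198) [[0.492, -0.518], [0.476, -0.457], [0.46, -0.397], [0.444, -0.336]]
(640, 215) [[0.445, -0.823], [0.435, -0.727], [0.424, -0.632], [0.414, -0.537]]
(512, 195) [[0.5, -0.483], [0.483, -0.427], [0.466, -0.37], [0.45, -0.314]]
(220, 168) [[0.576, 0.315], [0.55, 0.28], [0.525, 0.245], [0.5, 0.21]]
(150, 160) [[0.599, 0.511], [0.571, 0.453], [0.543, 0.396], [0.515, 0.339]]
(118, 252) [[0.345, 0.589], [0.346, 0.523], [0.347, 0.456], [0.348, 0.39]]
wide_panel_center [([0.477, 0.322, 0.066], 0.61)]
narrow_panel_center [([0.395, 0.316, 0.067], 0.95), ([0.39, -0.037, 0.057], 0.83)]
loading_stand [([0.439, 0.311, 0.001], 0.7)]
4.85 [0.05854719 0.48694141 0.68083468]
```

View pics/w1.png

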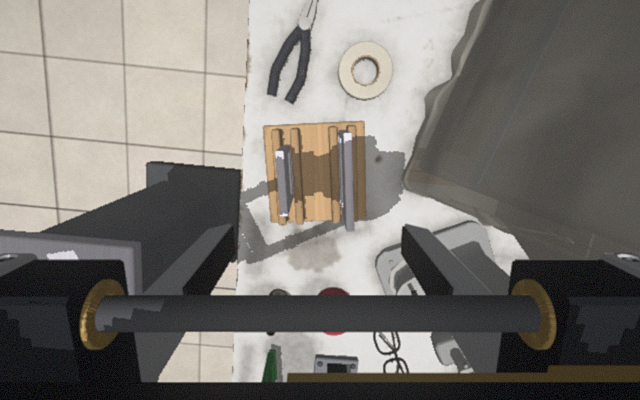

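```bash
python3 - <<'E'
import cv2
im=cv2.imread("pics/w1.png")
cv2.imwrite("pics/w1z.png",cv2.resize(im[115:235,255:375],None,fx=5,fy=5,interpolation=cv2.INTER_CUBIC))
E
```

```text
(no output)
```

View pics/w1z.png

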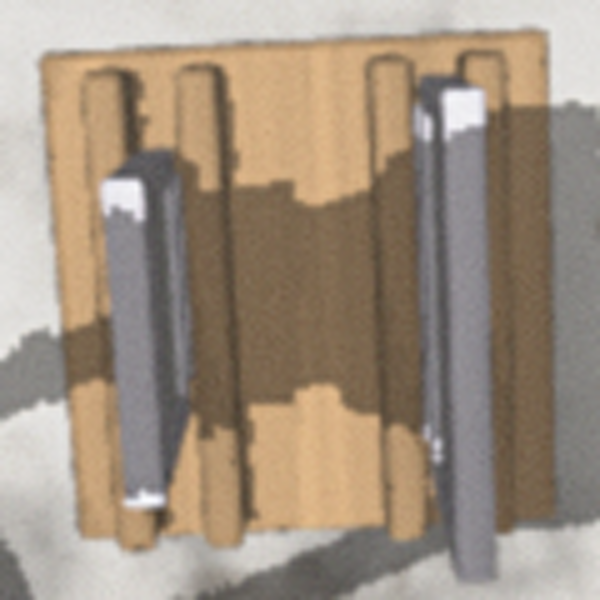

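```bash
python3 - <<'E'
from h import *; import pickle
k=pickle.load(open("k1.pkl","rb"))
def px(a): return (255+(a[0]+.5)/5-.5,115+(a[1]+.5)/5-.5)
for n,c in dict(wide=[(442,88),(487,88),(498,580),(459,580)],narrow=[(103,180),(143,180),(164,503),(125,505)]).items():
    P=np.array([unproj(k,px(a),.122)[:2] for a in c]); m=P.mean(0)
    d=P[:2].mean(0)-P[2:].mean(0)
    print(n,np.round(m,4),"len",np.linalg.norm(d),"yaw",np.arctan2(-d[0],d[1]), "thick",np.linalg.norm(P[0]-P[1]))
P=[unproj(k,px(a),.012)[:2] for a in [(42,55),(547,32),(555,525),(82,538)]]
print(np.mean(P,0)); 
for i in (0,1): d=P[i]-P[3-i]; print(np.arctan2(-d[0],d[1]))
E
```

```text
wide [0.4746 0.3228] len 0.11880451702121361 yaw 0.1474076640241233 thick 0.010301126400130537
narrow [0.3949 0.3143] len 0.0783115238945739 yaw 0.1375469746459038 thick 0.00926998730693017
[0.43589852 0.31179704]
0.1442338351842462
0.1465901102265608
```

```bash
python3 - <<'E'
from h import *
import pickle
r.move_to([.44,-.14,.38],q(0.05))
c=vision.snapshot("wrist");k=vision.get_calibration("wrist")
cv2.imwrite("pics/w2.png",c[:,:,::-1]);pickle.dump(k,open("k2.pkl","wb"))
for n in ["wide_rack_seat","narrow_rack_seat","wide_rack","narrow_rack"]:
    print(n,[(np.round(d["at"],3).tolist(),round(float(d["score"]),2)) for d in models.mark_of(n,"wrist")[:3]])
print(telemetry.current_t())
E
```

```text
wide_rack_seat [([0.511, -0.269, 0.039], 0.69)]
narrow_rack_seat [([0.503, -0.066, 0.04], 0.71)]
wide_rack [([0.505, -0.27, -0.002], 0.81)]
narrow_rack [([0.502, -0.068, -0.001], 0.98)]
6.8167
```

View pics/w2.png

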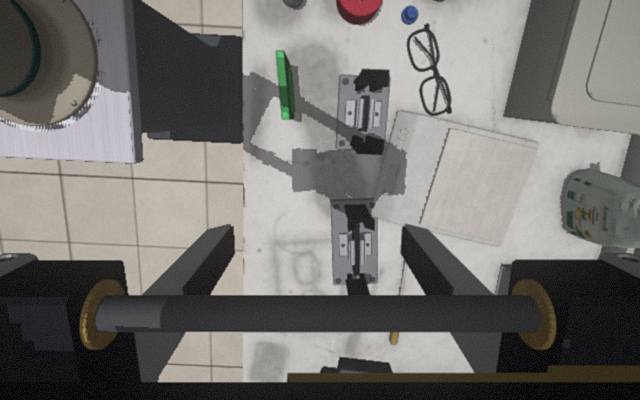

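```bash
python3 - <<'E'
import cv2
im=cv2.imread("pics/w2.png")
a=cv2.resize(im[55:165,325:400],None,fx=5,fy=5,interpolation=cv2.INTER_CUBIC)
b=cv2.resize(im[190:300,320:395],None,fx=5,fy=5,interpolation=cv2.INTER_CUBIC)
cv2.imwrite("pics/w2z.png",cv2.hconcat([a,b]))
E
```

```text
(no output)
```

View pics/w2z.png

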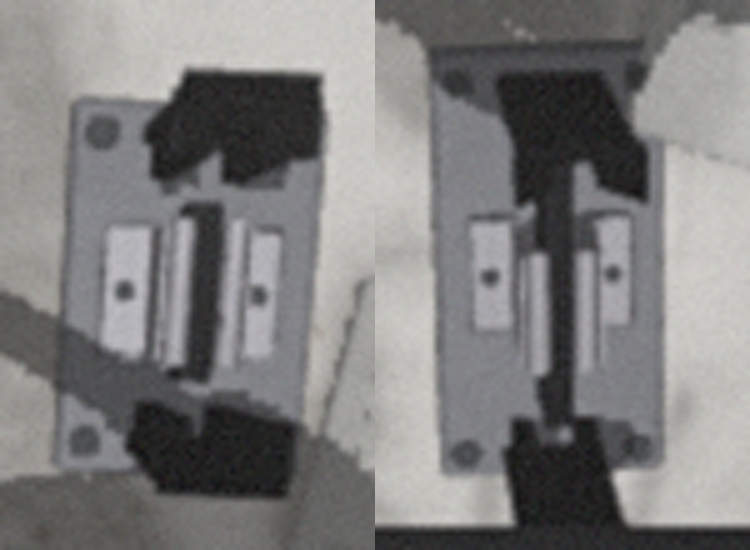

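```bash
python3 - <<'E'
from h import *; import pickle
from scipy.optimize import least_squares
k=pickle.load(open("k2.pkl","rb"))
def pxn(a): return np.array([325+(a[0]+.5)/5-.5,55+(a[1]+.5)/5-.5])
def pxw(a): return np.array([320+(a[0]-375+.5)/5-.5,190+(a[1]+.5)/5-.5])
for z in (0.,.01,.02,.03):
    P=np.array([unproj(k,pxw(a),z)[:2] for a in [(432,48),(645,42),(663,470),(443,472)]])
    l=P[0]-P[3];rr=P[1]-P[2]
    B=[unproj(k,pxw(a),z+.003)[:2] for a in [(490,277),(613,273)]]
    print("w",z,P.mean(0).round(4),"len",np.linalg.norm(l).round(4),np.linalg.norm(rr).round(4),"wid",np.linalg.norm(P[0]-P[1]).round(4),np.linalg.norm(P[2]-P[3]).round(4),"yaw",[np.arctan2(-d[0],d[1]).round(3) for d in(l,rr)],"bolts",np.mean(B,0).round(4),np.arctan2(*(B[1]-B[0])[::-1]).round(3))
    P=np.array([unproj(k,pxn(a),z)[:2] for a in [(72,100),(322,185),(303,425),(55,468)]])
    l=P[0]-P[3];rr=P[1]-P[2]; y=np.arctan2(-l[0],l[1])
    m=P[[0,3]].mean(0)+.038*np.array([np.cos(y),np.sin(y)])
    wid=(P[1]-P[0])@[np.cos(y),np.sin(y)]
    B=[unproj(k,pxn(a),z+.003)[:2] for a in [(124,290),(258,295)]]
    print("n",z,m.round(4),"len",np.linalg.norm(l).round(4),"wid",wid.round(4),"yaw",y.round(3),np.arctan2(-rr[0],rr[1]).round(3),"bolts",np.mean(B,0).round(4),np.arctan2(*(B[1]-B[0])[::-1]).round(3))
E
```

```text
w 0.0 [ 0.5085 -0.2754] len 0.1519 0.1536 wid 0.0695 0.0765 yaw [np.float64(0.085), np.float64(0.13)] bolts [ 0.5102 -0.2778] 0.085
n 0.0 [ 0.505  -0.0637] len 0.1097 wid 0.077 yaw 0.017 0.018 bolts [ 0.5059 -0.0636] 0.014
w 0.01 [ 0.5072 -0.2716] len 0.1491 0.1507 wid 0.0682 0.0751 yaw [np.float64(0.085), np.float64(0.13)] bolts [ 0.5089 -0.2739] 0.085
n 0.01 [ 0.5044 -0.0639] len 0.1077 wid 0.0756 yaw 0.017 0.018 bolts [ 0.5046 -0.0638] 0.014
w 0.02 [ 0.5058 -0.2677] len 0.1462 0.1478 wid 0.0669 0.0736 yaw [np.float64(0.085), np.float64(0.13)] bolts [ 0.5075 -0.27  ] 0.085
n 0.02 [ 0.5038 -0.064 ] len 0.1056 wid 0.0741 yaw 0.017 0.018 bolts [ 0.5033 -0.0639] 0.014
w 0.03 [ 0.5045 -0.2639] len 0.1434 0.145 wid 0.0656 0.0722 yaw [np.float64(0.085), np.float64(0.13)] bolts [ 0.5061 -0.2662] 0.085
n 0.03 [ 0.5033 -0.0642] len 0.1036 wid 0.0727 yaw 0.017 0.018 bolts [ 0.502  -0.0641] 0.014
```

```bash
cat >> h.py <<'E'
def st(s): print(s,round(telemetry.current_t(),2),np.round(telemetry.current_ee_pos(),4),"F",np.round(telemetry.current_wrist_force(),1),"M",np.round(telemetry.current_torque(),2),"op",round(float(telemetry.current_opening()),4))
def save(cam,n): cv2.imwrite(f"pics/{n}.png",vision.snapshot(cam)[:,:,::-1])
E
python3 - <<'E'
from h import *
x,y,a=.4755,.3225,.146
r.move_to([.40,.22,.30],q(a))
gripper_to(.045,50)
r.move_l([x,y,.20],rot=q(a),vel=.25)
g=r.move_l([x,y,.121],vel=.12,guard=6); st(("down",g))
save("wrist","w3")
gripper_to(0.0,50); st("grip")
r.move_l([x,y,.145],vel=.06); st("lift")
r.move_l([x,y,.30],vel=.2); st("up")
save("wrist","w4"); save("side","s4")
E
```

```text
('down', False) 10.7 [0.4761 0.3226 0.122 ] F [0.1 0.3 0. ] M [-0.07 -0.09  0.05] op 0.0449
grip 11.39 [0.4755 0.3225 0.121 ] F [-0.2 -0.5  0.7] M [-0.03 -0.07  0.03] op 0.0095
lift 11.94 [0.4756 0.3226 0.1454] F [ 0.   0.8 -1.9] M [-0.07 -0.05  0.02] op 0.0096
up 12.87 [0.475  0.3222 0.2986] F [-0.7  0.7 -1.2] M [-0.01 -0.11  0.02] op 0.0096
```

View pics/w4.png

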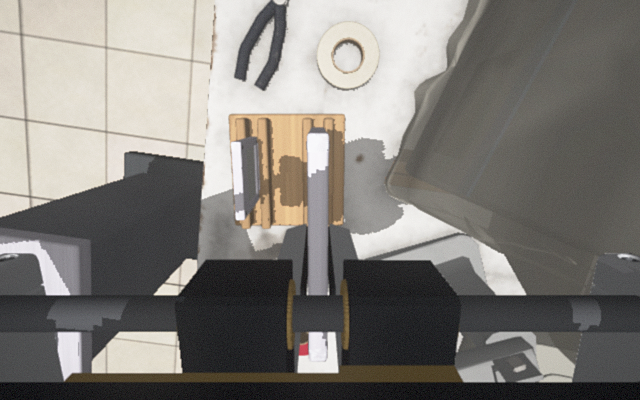

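View pics/s4.png

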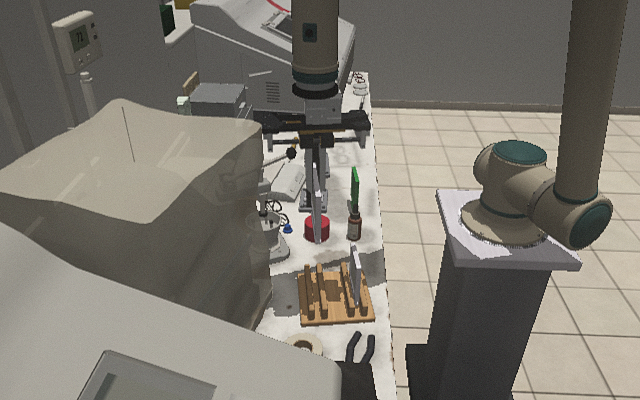

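```bash
python3 - <<'E'
from h import *
k=vision.get_calibration("wrist"); t=telemetry.current_ee_pos()
im=cv2.imread("pics/w4.png")
cv2.imwrite("pics/w4z.png",cv2.resize(im[115:385,280:360],None,fx=2.2,fy=2.2,interpolation=cv2.INTER_CUBIC))
P=np.array([unproj(k,p,t[2]+.001) for p in [(308,128.5),(327,128.5),(327.5,361),(308,361)]])[:,:2]
print(P, np.linalg.norm(P[0]-P[3])); d=P[:2].mean(0)-P[2:].mean(0); a=np.arctan2(-d[0],d[1])
m=P.mean(0)-t[:2]; print(a, "off x,y in tool", m@[np.cos(a),np.sin(a)], m@[-np.sin(a),np.cos(a)])
E
```

```text
[[0.46137126 0.38259776]
 [0.46973121 0.38382058]
 [0.48822286 0.26470866]
 [0.47801998 0.2631945 ]] 0.12055836530113473
0.14627739093823622 off x,y in tool -0.0002539173675259383 0.001522156159947615
```

View pics/w4z.png

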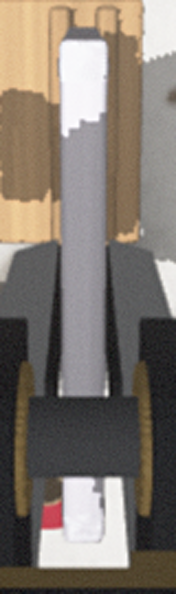

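```bash
python3 - <<'E'
from h import *
X,Y,a=.508,-.2725,.085
for p in ([.39,.25,.30],[.38,-.05,.30],[.43,-.2725,.27]):
    r.move_l(p,rot=q(a if p[1]<.1 else .12),vel=.3)
r.move_l([X,Y,.235],rot=q(a),vel=.15); st("above")
save("top","t5"); save("wrist","w5"); save("side","s5")
E
python3 - <<'E'
import cv2
im=cv2.imread("pics/t5.png");cv2.imwrite("pics/t5z.png",cv2.resize(im[130:250,330:500],None,fx=4,fy=4,interpolation=cv2.INTER_CUBIC))
im=cv2.imread("pics/s5.png");cv2.imwrite("pics/s5z.png",cv2.resize(im[80:260,240:420],None,fx=3.3,fy=3.3,interpolation=cv2.INTER_CUBIC))
E
```

```text
above 16.27 [ 0.5076 -0.272   0.2352] F [-0.5  0.4 -1.2] M [-0.01 -0.1   0.02] op 0.0094
```

View pics/s5z.png

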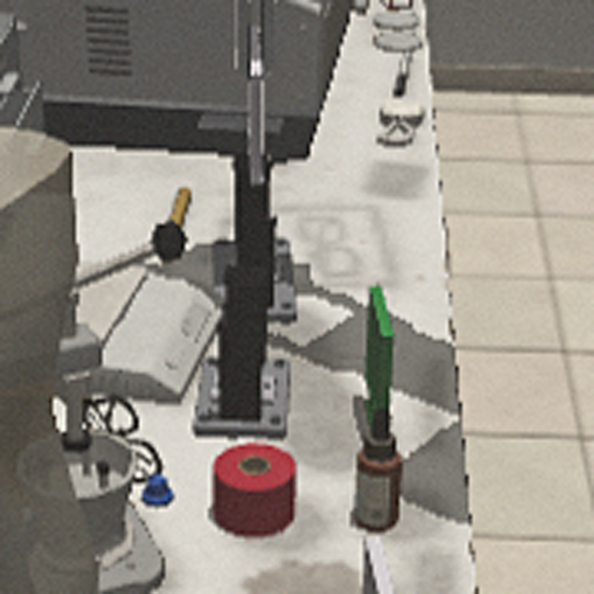

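View pics/w5.png

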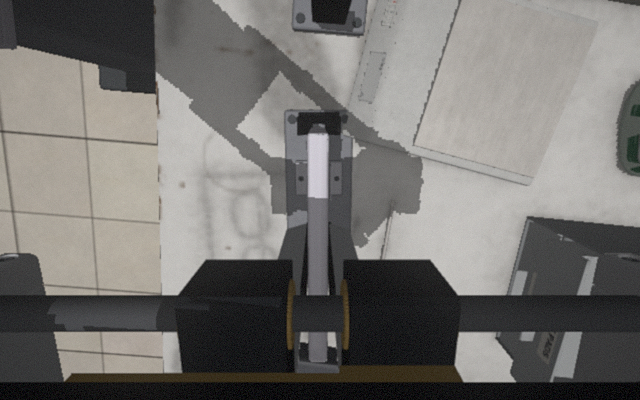

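```bash
python3 - <<'E'
from h import *
X,Y,a=.508,-.2725,.085
g=r.move_l([X,Y,.190],vel=.08,guard=6); st(("mid",g))
if not g:
    g=r.move_l([X,Y,.160],vel=.05,guard=8); st(("chan",g))
save("side","s6")
E
```

```text
('mid', False) 17.14 [ 0.5082 -0.2727  0.1902] F [0.4 0.8 0.3] M [-0.08 -0.08 -0.02] op 0.0094
('chan', False) 17.89 [ 0.5081 -0.2723  0.1598] F [ 1.  -0.1 -1.3] M [ 0.14 -0.37 -0.  ] op 0.01
```

```bash
python3 - <<'E'
from h import *
X,Y,a=.508,-.2725,.085
for z in (.156,.152,.149,.146,.1445):
    g=r.move_l([X,Y,z],vel=.03,guard=30); st((z,g))
    if g: break
E
```

```text
(0.156, False) 18.23 [ 0.5083 -0.2729  0.1565] F [ 0.9 -0.2  2.6] M [-0.06 -0.29 -0.01] op 0.0094
(0.152, False) 18.51 [ 0.5085 -0.2732  0.1532] F [1.  0.4 5.7] M [-0.04 -0.14  0.05] op 0.0098
(0.149, False) 18.76 [ 0.5082 -0.2728  0.1488] F [ 1.7 -1.2 -1.6] M [-0.3  -0.48  0.04] op 0.0095
(0.146, False) 19.01 [ 0.508  -0.2727  0.146 ] F [ 0.3 -1.6  1. ] M [-0.22 -0.25  0.04] op 0.0099
(0.1445, False) 19.26 [ 0.5081 -0.2727  0.146 ] F [-0.4 -0.1  8.5] M [-0.    0.14  0.04] op 0.0098
```

```bash
python3 - <<'E'
from h import *
X,Y,a=.508,-.2725,.085
g=r.move_l([X,Y,.1435],vel=.03,guard=25); st(("press",g))
r.move_l([X,Y,.146],vel=.03); st("relax")
gripper_to(.04); st("open")
r.move_l([X,Y,.24],vel=.15); st("up")
save("wrist","w7"); save("side","s7")
print([(np.round(d["at"],3).tolist(),round(float(d["score"]),2)) for d in models.mark_of("wide_panel_center","side")[:3]])
E
python3 - <<'E'
import cv2
im=cv2.imread("pics/s7.png");cv2.imwrite("pics/s7z.png",cv2.resize(im[80:260,240:420],None,fx=3.3,fy=3.3,interpolation=cv2.INTER_CUBIC))
E
```

```text
('press', False) 19.51 [ 0.5081 -0.2727  0.1459] F [-2.   0.7 13.5] M [0.21 0.36 0.04] op 0.0095
relax 19.76 [ 0.508  -0.2722  0.146 ] F [ 0.9 -0.5  3.9] M [-0.04 -0.23  0.11] op 0.0096
open 20.42 [ 0.508  -0.2725  0.146 ] F [-0.5 -0.6  0.8] M [-0.07 -0.11 -0.05] op 0.0399
up 21.19 [ 0.5075 -0.2722  0.2392] F [-0.1  0.1 -0.4] M [ 0.02 -0.12  0.05] op 0.0401
[([0.511, -0.27, 0.093], 0.64)]
```

View pics/s7z.png

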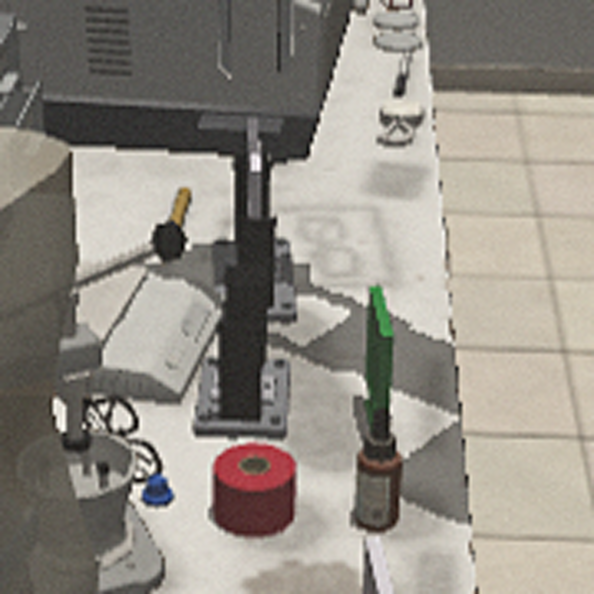

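View pics/w7.png

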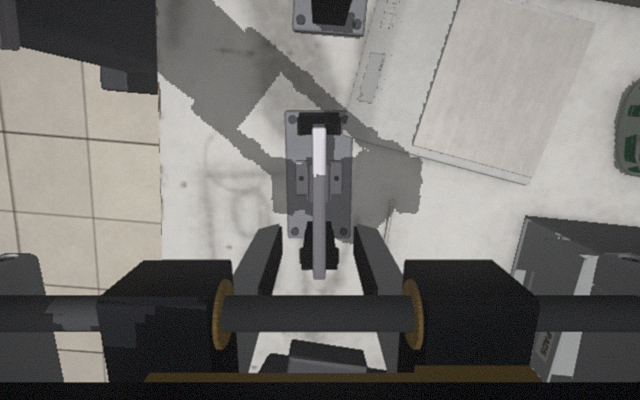

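The wide panel is home: the top ends at 0.147 and the network puts its centre at z = 0.093 (0.092 expected). The side view shows it upright between the guides. Next is the narrow one.

```bash
python3 - <<'E'
from h import *
x,y,a=.395,.314,.142
r.move_l([.42,-.2,.30],rot=q(.085),vel=.3)
r.move_to([.38,.20,.30],q(a))
r.move_l([x,y,.20],rot=q(a),vel=.3)
g=r.move_l([x,y,.121],vel=.12,guard=6); st(("down",g))
gripper_to(0.0,50); st("grip")
r.move_l([x,y,.145],vel=.06); st("lift")
r.move_l([x,y,.30],vel=.2); st("up")
save("wrist","w8")
k=vision.get_calibration("wrist"); t=telemetry.current_ee_pos()
import pickle; pickle.dump((k,t),open("k8.pkl","wb"))
E
```

```text
('down', False) 24.88 [0.3957 0.3141 0.122 ] F [-0.1  0.3 -0.3] M [-0.02 -0.14 -0.05] op 0.0401
grip 25.46 [0.395  0.3141 0.1212] F [0.  0.4 1.4] M [-0.13 -0.02 -0.04] op 0.0096
lift 26.01 [0.3951 0.3141 0.1453] F [ 0.5  0.9 -1.5] M [-0.01 -0.1  -0.01] op 0.0095
up 26.93 [0.3943 0.3136 0.2987] F [ 0.3 -0.1 -1.2] M [-0.02 -0.05  0.03] op 0.0096
```

View pics/w8.png

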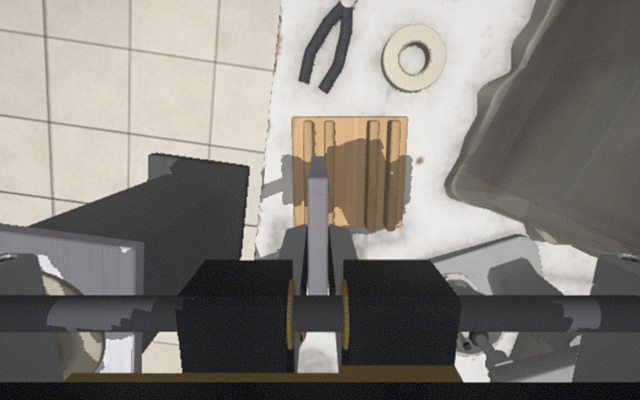

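```bash
python3 - <<'E'
from h import *; import pickle
k,t=pickle.load(open("k8.pkl","rb"))
for row in (176,178,180):
    p=unproj(k,(318,row),t[2]+.001)-t; print(row,p[:2]@[-np.sin(.142),np.cos(.142)])
im=cv2.imread("pics/w8.png")
cv2.imwrite("pics/w8z.png",cv2.resize(im[145:225,280:360],None,fx=5,fy=5,interpolation=cv2.INTER_CUBIC))
X,Y,a=.5047,-.0655,.016
for p in ([.37,.22,.30],[.37,-.0,.30]):
    r.move_l(p,rot=q(.1 if p[1]>.1 else a),vel=.3)
r.move_l([.46,Y,.27],rot=q(a),vel=.25)
r.move_l([X,Y,.235],rot=q(a),vel=.15); st("above")
save("wrist","w9"); pickle.dump((vision.get_calibration("wrist"),telemetry.current_ee_pos()),open("k9.pkl","wb")); save("side","s9")
im=cv2.imread("pics/s9.png");cv2.imwrite("pics/s9z.png",cv2.resize(im[80:260,240:420],None,fx=3.3,fy=3.3,interpolation=cv2.INTER_CUBIC))
E
```

```text
176 0.040389117243904024
178 0.039456424937951325
180 0.038521080821957626
above 29.48 [ 0.5039 -0.0649  0.2353] F [-0.4  0.  -0.3] M [-0.   -0.03  0.03] op 0.0095
```

View pics/w9.png

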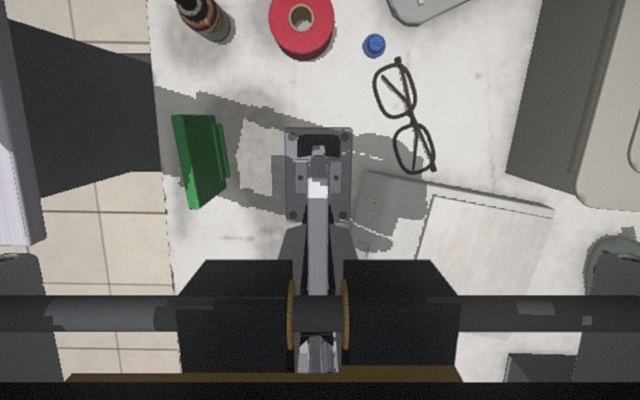

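View pics/w8z.png

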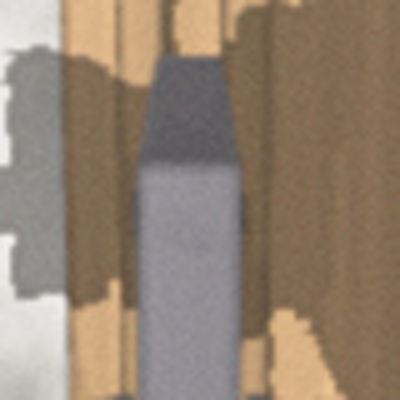

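View pics/s9z.png

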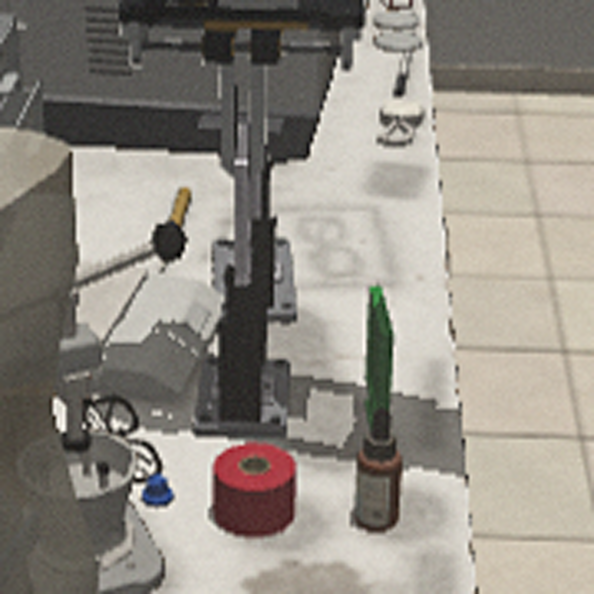

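```bash
python3 - <<'E'
from h import *; import pickle
k,t=pickle.load(open("k9.pkl","rb"))
P=np.array([unproj(k,p,.01) for p in [(286,128),(352,127),(353,221),(286,221)]]);print(P.round(4),P.mean(0).round(4))
X,Y,a=.5047,-.0655,.016
g=r.move_l([X,Y,.190],vel=.08,guard=6); st(("mid",g))
if not g:
    g=r.move_l([X,Y,.160],vel=.05,guard=8); st(("chan",g))
E
```

```text
[[ 0.4682 -0.011   0.01  ]
 [ 0.5411 -0.0088  0.01  ]
 [ 0.5466 -0.1173  0.01  ]
 [ 0.4676 -0.1185  0.01  ]] [ 0.5059 -0.0639  0.01  ]
('mid', False) 30.29 [ 0.505  -0.0656  0.1903] F [-0.5  0.2 -0.6] M [-0.01 -0.05 -0.03] op 0.0097
('chan', False) 31.04 [ 0.5045 -0.0654  0.1597] F [-0.5  0.6 -1.4] M [ 0.18 -0.03 -0.01] op 0.0096
```

```bash
python3 - <<'E'
from h import *
X,Y,a=.5047,-.0655,.016
for z in (.156,.152,.149,.146,.1445,.143):
    g=r.move_l([X,Y,z],vel=.03,guard=30); st((z,g))
    if g: break
E
```

```text
(0.156, False) 31.32 [ 0.5047 -0.0654  0.1565] F [-1.2  1.4  1.8] M [ 0.24  0.27 -0.07] op 0.0093
(0.152, False) 31.61 [ 0.5048 -0.0654  0.1529] F [-1.9  1.8  6.5] M [ 0.33  0.41 -0.05] op 0.01
(0.149, False) 31.86 [ 0.5045 -0.0654  0.1487] F [-0.8  0.9 -1.4] M [ 0.18  0.06 -0.03] op 0.0097
(0.146, False) 32.11 [ 0.5047 -0.0654  0.1462] F [-1.3  3.   4. ] M [ 0.3   0.34 -0.03] op 0.0097
(0.1445, False) 32.36 [ 0.5048 -0.0655  0.1462] F [-3.8  2.5 13.3] M [ 0.46  0.89 -0.03] op 0.0096
(0.143, False) 32.61 [ 0.5049 -0.0655  0.1462] F [-5.3  3.4 20.2] M [ 0.62  1.43 -0.05] op 0.0096
```

Same signature: resistance, snap at about 0.149, then a hard stop at 0.146. I'll release and check.

```bash
python3 - <<'E'
from h import *
X,Y,a=.5047,-.0655,.016
r.move_l([X,Y,.1462],vel=.03); st("relax")
gripper_to(.04); st("open")
r.move_l([X,Y,.24],vel=.15)
r.move_l([.40,-.12,.36],vel=.3); st("up")
save("side","s10"); save("wrist","w10")
for c in ("side","wrist"):
  for n in ("wide_panel_center","narrow_panel_center","pad_roll","glue_bottle","lens_block"):
    print(c,n,[(np.round(d["at"],3).tolist(),round(float(d["score"]),2)) for d in models.mark_of(n,c)[:3]])
im=cv2.imread("pics/s10.png");cv2.imwrite("pics/s10z.png",cv2.resize(im[80:260,240:420],None,fx=3.3,fy=3.3,interpolation=cv2.INTER_CUBIC))
st("t")
E
```

```text
relax 32.87 [ 0.5048 -0.0654  0.1462] F [-2.4  2.1  3.8] M [ 0.38  0.33 -0.07] op 0.0094
open 33.52 [ 0.5047 -0.0655  0.1461] F [-0.4  0.9 -0.8] M [-0.03 -0.12  0.01] op 0.0401
up 35.01 [ 0.4    -0.1197  0.3587] F [ 0.4 -0.1 -0.1] M [-0.07 -0.05 -0.02] op 0.0398
side wide_panel_center [([0.512, -0.273, 0.087], 0.57)]
side narrow_panel_center [([0.508, -0.064, 0.09], 0.48), ([0.395, -0.04, 0.055], 0.48)]
side pad_roll [([0.482, 0.09, 0.001], 0.84)]
side glue_bottle [([0.39, 0.098, 0.004], 0.94)]
side lens_block [([0.562, 0.079, 0.006], 0.53)]
wrist wide_panel_center []
wrist narrow_panel_center [([0.391, -0.041, 0.058], 0.94), ([0.502, -0.061, 0.092], 0.62)]
wrist pad_roll [([0.485, 0.092, 0.0], 0.69)]
wrist glue_bottle [([0.391, 0.096, 0.002], 0.77)]
wrist lens_block [([0.561, 0.078, 0.003], 0.75)]
t 35.61 [ 0.4001 -0.1199  0.3599] F [0.7 0.1 0.3] M [-0.04 -0.06 -0.01] op 0.0401
```

View pics/s10z.png

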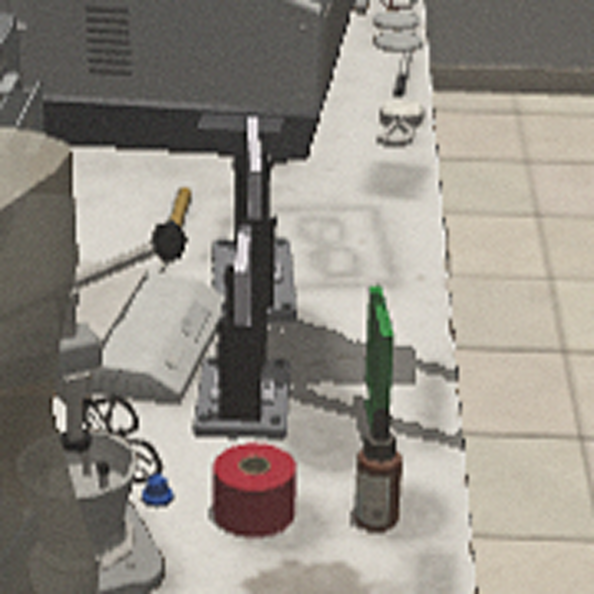

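View pics/w10.png

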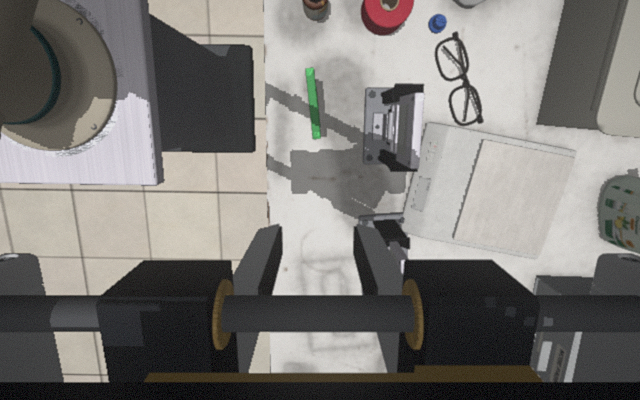

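Both panels stand upright in their racks: the narrow one near (398,125) in the wrist picture, the wide one at about (253,160) in the enlarged side picture. The roll, bottle, lens block and green look-alike haven't moved. I'm handing in.

```bash
python3 -c "
from h import *
r.sign_off(); print(telemetry.current_t())"
```

```text
the job is handed in; nothing more can be done
the job is handed in; nothing more can be done
```

Both panels are clipped home in their own racks and released. I handed the job in at about 35.6 s of the 64 s allowed.

- **Seating:** In both racks the resistance rose, then dropped sharply with the tool at about 149 mm as the springs snapped. Each panel then came to a hard stop with the tool at about 146 mm, the height expected when home. I pressed each one a little further, to 13.5 N (wide) and 20 N (narrow), and neither moved.
- **Position check:** After release the network put the wide panel's centre at z = 0.093 m, then 0.087 m in the last side picture. It put the narrow panel's centre at 0.090 and 0.092 m. The expected value is 0.092 m, and the 0.087 m reading is slightly outside the network's stated 4 mm accuracy. In the last wrist picture the wide panel was mostly hidden behind a finger and the network did not report it.
- **Everything else:** The roll, dropper bottle, lens block and green look-alike were measured where they started, within the network's error. The arm was clear of everything with the gripper open.

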